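# Lower the flask by one ratchet notch

## Robot

A 6-joint arm with a two-finger parallel gripper is mounted at the origin on the work surface. World frame = base frame: x ahead of the robot, y to its left, z up, the work surface at z = 0. Lengths are in m, angles in rad, forces in N, time in s.
With the tool pointing down it reaches from about 0.25 to 0.725 m from the base axis. Payload 4 kg.
Tool frame: the origin (TCP) lies where the fingers leave the gripper's body, on its centre line; the fingertips stand 73 mm ahead of it and the grasp point (between the pads) lies 54 mm ahead of it (bot.tip_reach is the z of the fingertips in the tool frame, in m); z points along the fingers, x is the direction in which the jaws open and shut, and the axes are right-handed (so a half turn about z gives the same grasp; the last joint's range is limited). The gripper opens to 85 mm and grips with 20 to 120 N. Pads are 22 mm wide; open, the fingers measure 114 mm over their backs; the gripper's body (76 mm by 85 mm) begins 54 mm behind the grasp point. The pads swing forward as they close: fully open they stand 13 mm farther back than shut.
Start: joints at [1.347, 0.241, 0.005, 1.335, 0, 1.571], TCP at [0.111, 0.488, 0.304] pointing down, gripper open.
Joint ranges: [-2.72, 2.72], [-1.05, 1.87], [-1.09, 1.28], [-1.99, 2.15], [-1.42, 1.44], [-3.14, 3.14]. Speed limits (rad/s): [2.79, 2.79, 3.14, 3.14, 3.14, 3.14].

## Interface

Orientations are given as a unit quaternion [x, y, z, w].
In Python, from workcell import bot, vision, job_done gives the robot as it stands.
- The arm moves only by the tool drive_tool, never from a script. Its argument "steps" is one flat list of numbers, 7 for each row, row after row: the shift along the tool's x, y, z in m, then the turn, a rotation vector about the tool's x, y, z in degrees, then the closure, from -1 (fully open) to 1 (shut). A call has 1 to 8 rows; each row shifts and turns the commanded pose from where the row before left it, along the tool's axes as they then stand; what a row does not reach is not made up. A row lasts 1/12 s, in which the tool goes at most 41.7 mm and 7.16 degrees, less where a joint would pass 70% of its speed; a pose out of reach is approached as far as the arm can. A call is refused whole if a number of a shift passes 0.0417 or a number of a turn 7.16, either way. A call with a gripper value outside its range is refused whole. The fingers move at their own pace and stop on an object; the grip force is fixed at half the most. Time passes only in rows, so rows that do not move let the fingers close. It gives the time, the measured TCP pose, the force and the opening at its end, in the units of the state.
- bot.get_obs(): the state, without advancing time (a new reading comes with each control period).
- vision.camera(name): name is "side" or "top" or "wrist"; returns (picture, depth): 480x640x3 uint8, red, green, blue; 480x640 float32, m along the optical axis (not along the pixel's ray), 0 where there is no reading.
- vision.camera_model(name): a dict with "mtx" (3x3 intrinsics, pixels), "D" ([k1, k2, p1, p2, k3] as OpenCV has them; the pictures are not rectified), "rvec" (rotation vector, rad) and "tvec" (3), from world to camera coordinates, as OpenCV has them. Camera axes: x right, y down, z forward; pixel columns grow to the right and rows downward; lengths in m; the calibration is good to about 2 mm. A picture is of the moment at which its call begins: read the wrist's pose just before it. camera_model takes no time and is no camera call; for the wrist camera it gives the pose at the moment of the call.
- job_done(): hands the job in, once; it reports no verdict.
The state is a dict: "clock": time; "joint_pos": joint angles; "joint_vel": joint speeds; "tau": joint torques, N m; "eef_pos": TCP position; "tool_rot": TCP orientation; "ft_force": force on the tool from outside, world axes, zero at the start; "ft_torque": the same for the moment, N m; "grip_width": finger opening in m.
Only numpy, scipy, OpenCV 4.12 (cv2) and the standard library are available. Lean on these libraries where they do the work, as an engineer would, in place of code of your own. Each camera call takes 0.05 s, during which the arm holds its last target.

## Task

Lower the flask by one notch: with a fingertip lift the ratchet pawl by its cross bar until it tips over and stays back, then push a spoke of the hand wheel backward, so that its top goes toward the pawl's pivot, and tip the pawl down again so that it sits in the next tooth gap, exactly one notch further back. Do it gently with fingertips only, without gripping anything; do not let the wheel run back a second notch, and leave the bottle, beaker and spatula where they are.

Things in the scene. Friction and masses are not known exactly. Their poses are not given: they have to be found in the camera images.
- stand: Fixed lift stand, ratchet winch on its robot side; column, flask and heating mantle (up to 360 mm high) behind and left, from x +125 on. Origin on the bench under the ratchet wheel; x along the wheel shaft away from the robot, y left, z up. Offsets below are in this frame, mm. Bearing plate behind the wheel: x 16 to 28, 142 high, 153 at the pawl pivot.
- wheel (a joint): Wheel angle, rad; grows as it goes backward (top toward the stand's -y). 12 steel teeth in the plane x = 0, outer radius 50; one notch = 0.524. Starts -0.10 to -0.02; with the pawl down a tooth stops it at 0, one notch back at 0.524. A brake holds it where it is left: about 4 N at a spoke end moves it, no coasting. It drives the flask down 12 mm a notch.
- pawl (a joint): Steel pawl, rad: 0 = down in the teeth, grows as lifted. Turns about pawl_pivot (axis along x); its 60 mm arm points to +y, its nose on top of the wheel. Moves freely (1 to 2 N). Let go below about 0.6 it falls back down, beyond about 0.9 it tips over by itself and rests at 1.187 on a stop.
- pawl_pivot (a point): Pawl pivot in the plane of the ratchet disc, fixed to the stand: x 0, y -60, z 145. Dropping the pawl: with the wheel between 0.40 and 0.51 it falls right into the next gap; from 0.20 to 0.40 it lies on a tooth slope and drops in as the wheel is pushed on back to its stop; above 0.53 it lands on a tooth tip and does not seat.
- pawl_bar (a point): Point at x +40 on the centre line of the pawl's cross bar: steel, 10 mm diameter, along x from -6 to +65, behind the wheel, 50 from the pivot line: with the pawl down 26 to +y and 42 above the pivot (z 187); highest (z 195) at pawl 0.56; tipped over 29 to -y and 40 above it. Push it level toward -y to lift the pawl, toward +y to bring it back.
- wheel_axis (a point): Centre of the four-spoke hand wheel on the axle line, fixed to the stand, in the plane of the spokes, on the robot side of the ratchet disc: x -45, y 0, z 95. Spokes are steel, 10 mm in diameter, 90 deg apart.
- spoke_end (a point): Centre of the black ball (18 mm diameter) on the end of the topmost spoke, 68 from the axle. Leans 15 deg to +y at wheel = 0 and 15 deg to -y one notch back. Push the spoke from its +y side toward -y; free space around it.
- bottle: Bystander: capped amber bottle, 52 mm diameter, 110 mm high; origin under its centre.
- beaker: Bystander: glass beaker, 64 mm diameter, 85 mm high; origin under its centre.
- spatula: Bystander: flat steel laboratory spatula, 160 mm long, 5 mm thick, lying on the bench before the stand; origin under its middle, y along it.

How it is judged:
By the outcome, as a careful person would: the job done as asked, in the order asked, and still so for the second after the job is handed in, with the robot touching nothing.
It also fails if it takes over 64 s, if anything falls off the work surface, if the arm or the gripper's body presses on something with over 40 N, if the wrist force passes 120 N, or if a joint passes its speed limit or range.

## Working session

There is one attempt and no reset: what is moved stays moved. The work goes in short steps, Python scripts to look and compute and a tool call to move; the robot and the scene stay as the last step left them, time stands still between calls to the robot, and variables do not carry over. Pictures are saved under pics/ and viewed, and the job is handed in when it is done.

Besides the shell and the picture viewer there is one more tool, called after "Emit:" in YAML: its name, and indented under it one key for each argument. drive_tool: Moves the arm, as the interface text tells. Its arguments: {"type":"object","properties":{"steps":{"type":"array"}},"required":["steps"]}

```bash
mkdir -p pics; ls; python3 - <<'E'
from workcell import bot, vision
import cv2,numpy as np
print(bot.get_obs())
for n in ["side","top"]:
    p,d=vision.camera(n); cv2.imwrite(f"pics/{n}0.png",p[:,:,::-1]); np.save(f"pics/{n}0.npy",d)
    print(n,vision.camera_model(n))
E
```

```text
pics
{'clock': 0.0, 'joint_pos': array([1.34699307e+00, 2.41410484e-01, 3.69100691e-03, 1.33520378e+00,
       5.63972724e-05, 1.57078472e+00]), 'joint_vel': array([-4.04497469e-05, -8.10291402e-04,  2.13065647e-04, -8.05561800e-04,
       -1.80262979e-03, -2.78216784e-04]), 'tau': array([ 4.59126059e-04, -3.72322011e+01,  2.52406114e+01,  1.70932378e-02,
       -7.50476920e-05,  6.85938602e-06]), 'eef_pos': array([0.11084708, 0.48704967, 0.30300137]), 'tool_rot': array([ 7.81641539e-01,  6.23727002e-01, -8.48846251e-04,  6.41262511e-04]), 'ft_force': array([-0.46655094,  0.65229164,  0.56408566]), 'ft_torque': array([-0.00615391,  0.04880029, -0.05030511]), 'grip_width': 0.08569272340995651}
side {'mtx': array([[593.65299696,   0.        , 325.99654489],
       [  0.        , 593.65299696, 233.96233467],
       [  0.        ,   0.        ,   1.        ]]), 'D': array([-0.02981893,  0.        ,  0.        ,  0.        ,  0.        ]), 'rvec': array([ 2.14902585, -0.26834789,  0.14352326]), 'tvec': array([-0.46238087,  0.14064562,  1.00206131])}
top {'mtx': array([[438.48404053,   0.        , 318.01175336],
       [  0.        , 438.48404053, 241.16719637],
       [  0.        ,   0.        ,   1.        ]]), 'D': array([-0.0831705,  0.       ,  0.       ,  0.       ,  0.       ]), 'rvec': array([ 2.15734042, -2.15090571,  0.23992365]), 'tvec': array([-0.06195659,  0.48579152,  0.76277585])}
```

View pics/side0.png

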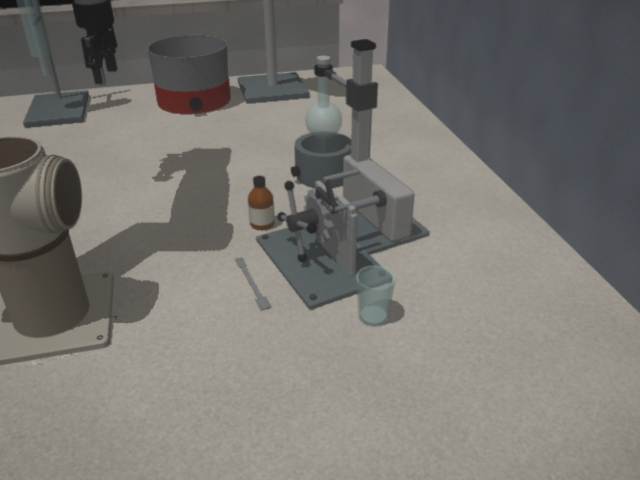

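View pics/top0.png

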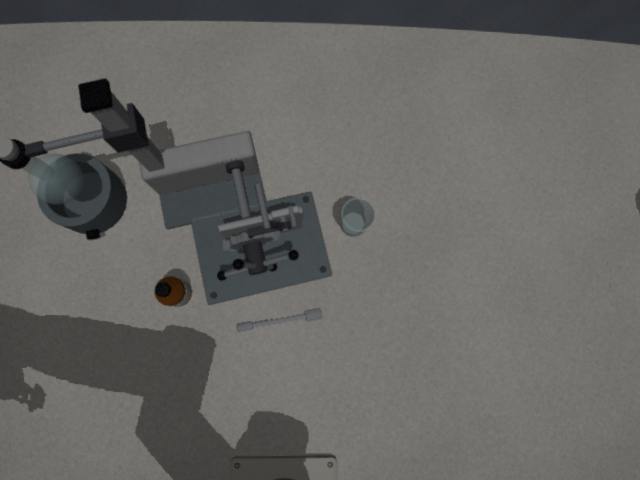

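The side picture shows the stand at about (335,230), with the bottle at (260,205), the beaker at (375,295) and the spatula at (253,283). In the top picture the ratchet is near (255,245). I'll enlarge both.

```bash
python3 - <<'E'
import cv2
a=cv2.imread("pics/side0.png")[150:310,230:440]; b=cv2.imread("pics/top0.png")[130:310,140:380]
g=lambda x:cv2.convertScaleAbs(x,alpha=1.5,beta=15)
cv2.imwrite("pics/side0c.png",g(cv2.resize(a,None,fx=3.6,fy=3.6,interpolation=cv2.INTER_CUBIC)))
cv2.imwrite("pics/top0c.png",g(cv2.resize(b,None,fx=3.3,fy=3.3,interpolation=cv2.INTER_CUBIC)))
E
```

```text
(no output)
```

View pics/side0c.png

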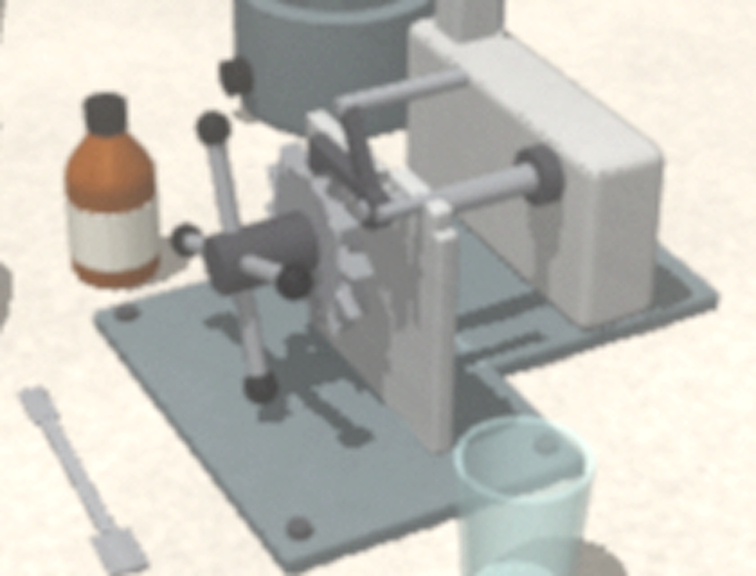

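View pics/top0c.png

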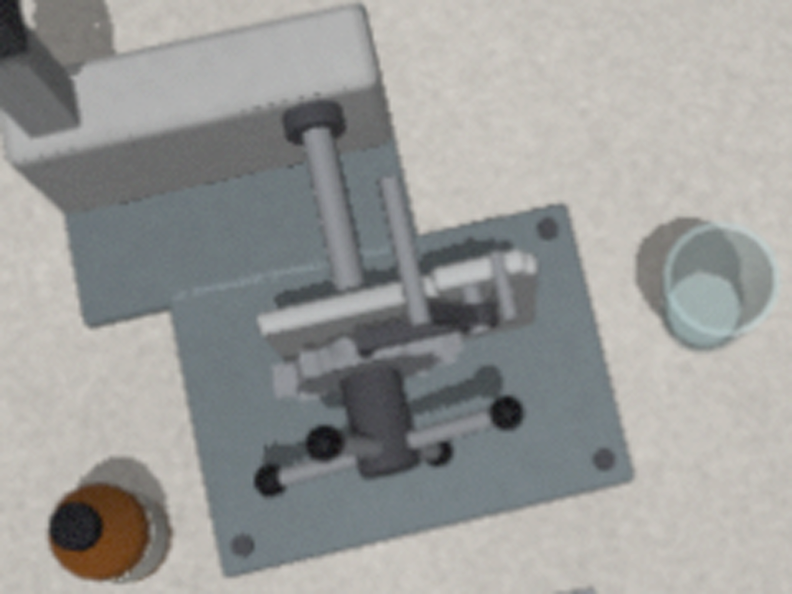

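```bash
cat > h.py <<'E'
import numpy as np,cv2
from workcell import bot,vision
from scipy.optimize import least_squares
from scipy.spatial.transform import Rotation as R
CM={n:vision.camera_model(n) for n in("side","top")}
def proj(n,P):
    m=CM[n]; return cv2.projectPoints(np.asarray(P,float).reshape(-1,1,3),m["rvec"],m["tvec"],m["mtx"],m["D"])[0][:,0]
def s2w(q,P):
    P=np.atleast_2d(P); c,s=np.cos(q[2]),np.sin(q[2])
    return np.c_[q[0]+c*P[:,0]-s*P[:,1],q[1]+s*P[:,0]+c*P[:,1],P[:,2]]
def balls(w):
    a=np.deg2rad(15)-w+np.arange(4)*np.pi/2   # lean to +y: top,+y,bottom,-y
    return np.c_[np.full(4,-.045),.068*np.sin(a),.095+.068*np.cos(a)]
def bar(p,xs):
    a=np.arctan2(42,26)+p
    return np.array([[x,-.060+.0494*np.cos(a),.145+.0494*np.sin(a)] for x in xs])
E
cat > fit.py <<'E'
from h import *
sb=[(289.2,185.6),(281.7,216.4),(302.5,257.2),(311.7,228.1)]
tb=[(238.5,263.9),(221.8,275.5),(273.0,266.7),(293.9,254.5)]
sbar=[(325.8,179.2),(359.4,171.7)]; tbar=[(266.7,227),(257.9,184.5)]
def f(v):
    B=s2w(v,balls(v[3])); r=s2w(v,bar(0,[-.006,.065]))
    return np.r_[(proj("side",B)-sb).ravel(),(proj("top",B)-tb).ravel(),(proj("side",r)-sbar).ravel(),(proj("top",r)-tbar).ravel()]
s=least_squares(f,[.4,.1,.2,-.05],loss="soft_l1")
print(s.x); print(f(s.x).reshape(-1,2).round(1))
print(s2w(s.x,[[-.045,0,.095],[.04,-.034,.187],balls(s.x[3])[0]]))
E
python3 fit.py
```

```text
[ 0.4775844   0.05663656  0.24477934 -0.0912094 ]
[[ 0.8 -0.4]
 [ 0.7 -0.3]
 [ 0.7 -0.3]
 [ 1.  -0.3]
 [ 0.   0.7]
 [ 0.5  0.5]
 [-0.6  0.1]
 [-0.4  0.5]
 [-1.3  0.7]
 [ 0.8 -1. ]
 [ 1.3  1.4]
 [-0.3 -0.2]]
[[0.43392581 0.04573116 0.095     ]
 [0.52463166 0.03334376 0.187     ]
 [0.42822855 0.06853951 0.1588069 ]]
```

The fit agrees to about 1 px: stand at (0.478, 0.057) with yaw 14.0°, wheel at about -0.09. Next I shut the gripper and turn the tool so that tool x = stand x and tool y = stand -y. That is 63.2° about tool z.

Emit:
drive_tool:
  steps: [0,0,0,0,0,7,1,0,0,0,0,0,7,1,0,0,0,0,0,7,1,0,0,0,0,0,7,1,0,0,0,0,0,7,1,0,0,0,0,0,7,1,0,0,0,0,0,7,1,0,0,0,0,0,7,1]

```text
clock: 0.77
eef_pos: [0.1109, 0.4872, 0.3034]
tool_rot: [0.984, 0.181, -0.0, 0.001]
ft_force: [-0.3, 0.7, -0.3]
grip_width: -0.0
```

Emit:
drive_tool:
  steps: [0,0,0,0,0,7,1,0,0,0,0,0,0,1]

```text
clock: 0.93
eef_pos: [0.1109, 0.4873, 0.3034]
tool_rot: [0.992, 0.122, -0.0, 0.001]
ft_force: [-1.2, -0.7, -0.4]
grip_width: -0.0001
```

```bash
cat >> h.py <<'E'
Q=np.array([0.4776,0.0566,0.2448])
def tip():
    o=bot.get_obs(); r=R.from_quat(o["tool_rot"]); t=o["eef_pos"]+r.apply([0,0,bot.tip_reach])
    c,s=np.cos(Q[2]),np.sin(Q[2]); d=t-[Q[0],Q[1],0]
    ps=np.array([c*d[0]+s*d[1],-s*d[0]+c*d[1],d[2]])
    m=r.as_matrix()
    print("clock",round(o["clock"],2),"tip stand mm",(ps*1000).round(1),"yaw err deg",round(np.degrees(np.arctan2(m[1,0],m[0,0])-Q[2]),2),"zaxis",m[:,2].round(3),"F",o["ft_force"].round(1),"w",round(o["grip_width"],4))
    return ps
E
python3 - <<'E'
from h import *
tip(); print(bot.tip_reach)
# mantle/flask location from top depth
d=np.load("pics/top0.npy"); m=CM["top"]; Rm=cv2.Rodrigues(m["rvec"])[0]
for u,v in [(80,190),(60,175),(110,200),(95,95),(12,152),(75,225),(200,160),(250,160)]:
    z=d[v,u]; n=cv2.undistortPoints(np.array([[[u,v]]],float),m["mtx"],m["D"])[0,0]
    print((u,v),(Rm.T@(np.r_[n,1]*z-m["tvec"].ravel())).round(3))
E
```

```text
clock 0.93 tip stand mm [-251.4  506.6  230.8] yaw err deg 0.04 zaxis [-0.    -0.001 -1.   ] F [-1.2 -0.7 -0.4] w -0.0001
0.0726
(80, 190) [0.555 0.342 0.13 ]
(60, 175) [0.566 0.354 0.176]
(110, 200) [0.552 0.313 0.076]
(95, 95) [0.605 0.22  0.358]
(12, 152) [0.563 0.364 0.283]
(75, 225) [0.504 0.368 0.085]
(200, 160) [0.613 0.146 0.117]
(250, 160) [0.622 0.062 0.096]
```

Emit:
drive_tool:
  steps: [0.0185,0.0312,0,0,0,0,1,0.0185,0.0312,0,0,0,0,1,0.0185,0.0312,0,0,0,0,1,0.0185,0.0312,0,0,0,0,1,0.0185,0.0312,0,0,0,0,1,0.0185,0.0312,0,0,0,0,1,0.0185,0.0312,0,0,0,0,1,0.0185,0.0312,0,0,0,0,1]

```text
clock: 1.6
eef_pos: [0.3164, 0.2802, 0.3038]
tool_rot: [0.992, 0.125, -0.0, 0.0]
ft_force: [1.2, 1.9, 0.0]
grip_width: -0.0002
```

Emit:
drive_tool:
  steps: [0.0185,0.0312,0,0,0,0,1,0.0185,0.0312,0,0,0,0,1,0.0185,0.0312,0,0,0,0,1,0.0185,0.0312,0,0,0,0,1,0.0185,0.0312,0,0,0,0,1,0.0185,0.0312,0,0,0,0,1,0.0185,0.0312,0,0,0,0,1,0,0,0,0,0,0,1]

```text
clock: 2.27
eef_pos: [0.4983, 0.0976, 0.3032]
tool_rot: [0.993, 0.122, 0.001, 0.001]
ft_force: [0.6, 0.7, -0.3]
grip_width: -0.0001
```

```bash
python3 - <<'E'
from h import *
tip()
for n in["side","top"]:
    p,d=vision.camera(n); s=(slice(90,280),slice(220,470)) if n=="side" else (slice(110,310),slice(140,390))
    cv2.imwrite(f"pics/{n}1.png",cv2.convertScaleAbs(cv2.resize(p[s][:,:,::-1],None,fx=3,fy=3,interpolation=cv2.INTER_CUBIC),alpha=1.5,beta=15))
E
```

```text
clock 2.27 tip stand mm [ 30.1  34.6 230.6] yaw err deg -0.04 zaxis [ 0.002 -0.002 -1.   ] F [ 0.6  0.7 -0.3] w -0.0001
```

View pics/side1.png

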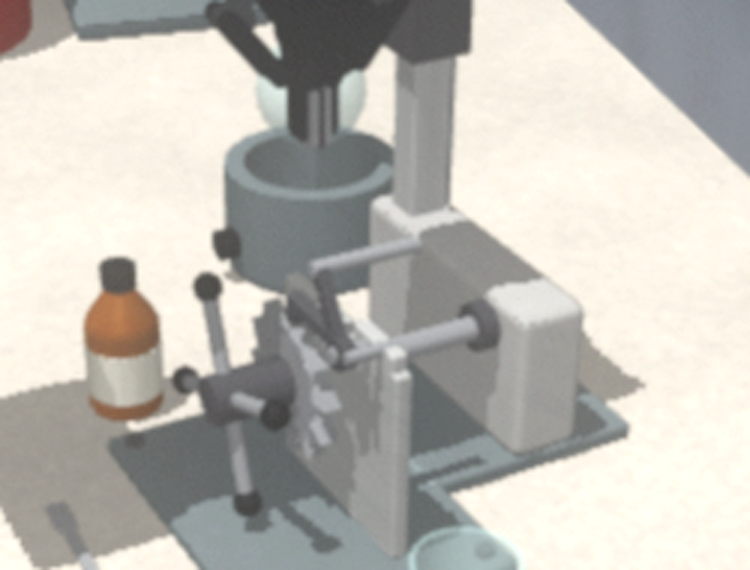

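The closed fingertip is at crop (318,140), above and on the +y side of the bar, which runs from (318,265) to (418,240). It's clear, so I'll go down beside the bar.

Emit:
drive_tool:
  steps: [0.008,0.016,0,0,0,0,1,0.009,0.016,0,0,0,0,1,0,0,0.015,0,0,0,1,0,0,0.02,0,0,0,1,0,0,0.018,0,0,0,1,0,0,0,0,0,0,1]

```text
clock: 2.87
eef_pos: [0.516, 0.0758, 0.2473]
tool_rot: [0.992, 0.125, -0.004, -0.0]
ft_force: [-1.1, 0.3, 0.7]
grip_width: 0.0003
```

```bash
python3 - <<'E'
from h import *
tip()
for n in["side","top"]:
    p,d=vision.camera(n); s=(slice(90,280),slice(220,470)) if n=="side" else (slice(110,310),slice(140,390))
    cv2.imwrite(f"pics/{n}2.png",cv2.convertScaleAbs(cv2.resize(p[s][:,:,::-1],None,fx=3,fy=3,interpolation=cv2.INTER_CUBIC),alpha=1.5,beta=15))
E
```

```text
clock 2.87 tip stand mm [ 41.3   9.4 174.7] yaw err deg 0.35 zaxis [-0.008 -0.001 -1.   ] F [-1.1  0.3  0.7] w 0.0003
```

View pics/side2.png

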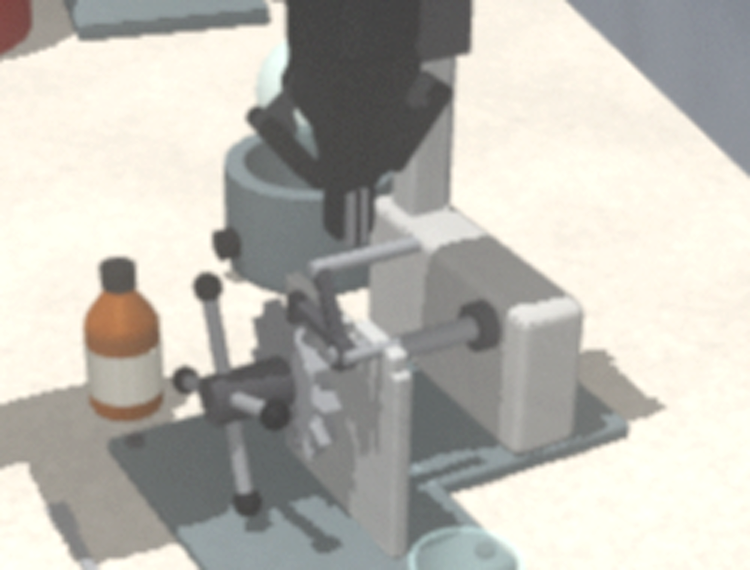

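Emit:
drive_tool:
  steps: [0.004,0.01,0,0,0,0,1,0,0.008,0,0,0,0,1,0,0.006,0,0,0,0,1,0,0.005,0,0,0,0,1,0,0.005,0,0,0,0,1,0,0.005,0,0,0,0,1]

```text
clock: 3.47
eef_pos: [0.5326, 0.0374, 0.2513]
tool_rot: [0.992, 0.123, 0.0, -0.0]
ft_force: [-0.2, 1.0, 0.7]
grip_width: -0.0002
```

Emit:
drive_tool:
  steps: [0,0.005,0,0,0,0,1,0,0.005,0,0,0,0,1,0,0.005,0,0,0,0,1,0,0.005,0,0,0,0,1,0,0,0,0,0,0,1]

```text
clock: 3.88
eef_pos: [0.5374, 0.0176, 0.2507]
tool_rot: [0.992, 0.123, -0.0, 0.0]
ft_force: [-0.4, 0.3, 0.3]
grip_width: 0.0
```

```bash
python3 - <<'E'
from h import *
tip()
for n in["side","top"]:
    p,d=vision.camera(n); s=(slice(90,280),slice(220,470)) if n=="side" else (slice(110,310),slice(140,390))
    cv2.imwrite(f"pics/{n}3.png",cv2.convertScaleAbs(cv2.resize(p[s][:,:,::-1],None,fx=3,fy=3,interpolation=cv2.INTER_CUBIC),alpha=1.5,beta=15))
E
```

```text
clock 3.88 tip stand mm [ 48.6 -52.4 178.1] yaw err deg 0.08 zaxis [-0.    -0.001 -1.   ] F [-0.4  0.3  0.3] w 0.0
```

View pics/side3.png

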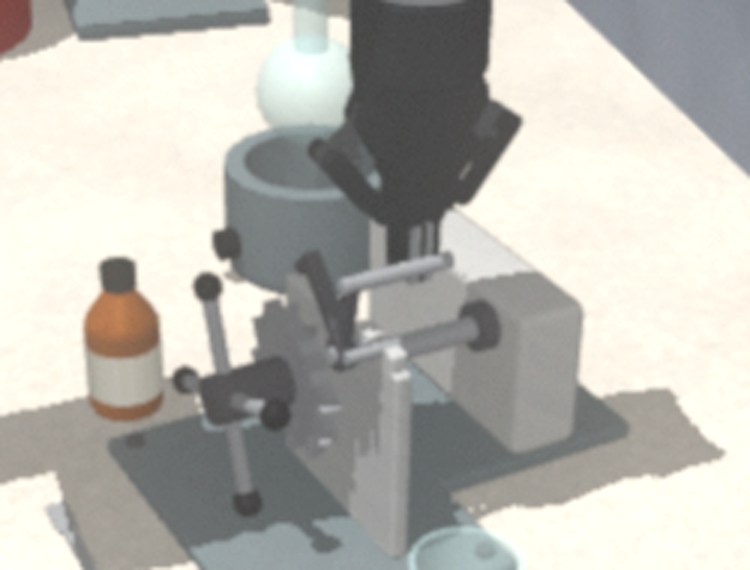

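The pawl is lifting: its bar now runs from (345,285) to (447,258), at about 0.72 rad. I'll push a bit further.

Emit:
drive_tool:
  steps: [0,0.004,0,0,0,0,1,0,0.004,0,0,0,0,1,0,0.004,0,0,0,0,1,0,0.003,0,0,0,0,1,0,0,0,0,0,0,1,0,0,0,0,0,0,1]

```text
clock: 4.48
eef_pos: [0.541, 0.0039, 0.2509]
tool_rot: [0.992, 0.123, 0.0, 0.0]
ft_force: [-0.1, -0.1, -0.1]
grip_width: -0.0002
```

```bash
cat > look.py <<'E'
from h import *
import sys
tip(); k=sys.argv[1]
for n in["side","top"]:
    p,d=vision.camera(n); s=(slice(90,280),slice(220,470)) if n=="side" else (slice(110,310),slice(140,390))
    cv2.imwrite(f"pics/{n}{k}.png",cv2.convertScaleAbs(cv2.resize(p[s][:,:,::-1],None,fx=3,fy=3,interpolation=cv2.INTER_CUBIC),alpha=1.5,beta=15))
    cv2.imwrite(f"pics/{n}{k}raw.png",p[:,:,::-1])
E
python3 look.py 4
```

```text
clock 4.48 tip stand mm [ 48.8 -66.5 178.3] yaw err deg 0.12 zaxis [ 0. -0. -1.] F [-0.1 -0.1 -0.1] w -0.0002
```

View pics/side4.png

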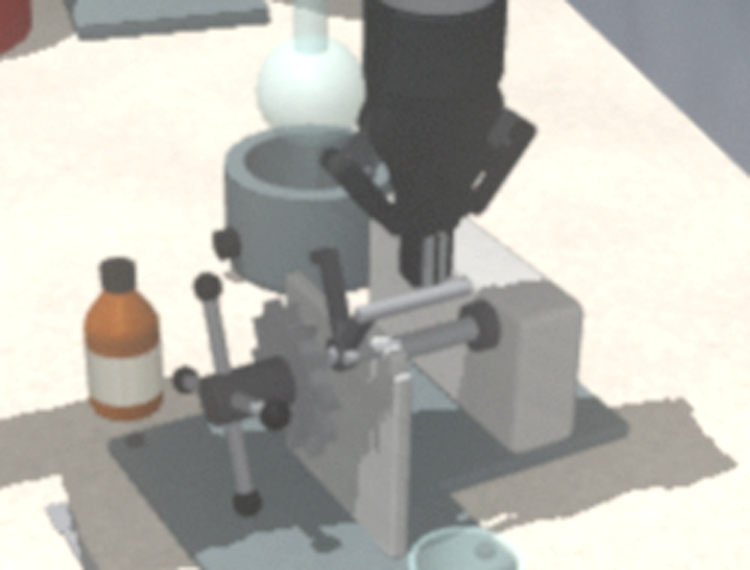

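The pawl has tipped over and stays back, with its bar from (365,312) to (468,285) and no longer in contact. Next I lift and go to the +y side of the top spoke.

Emit:
drive_tool:
  steps: [0,0,-0.025,0,0,0,1,0,0,-0.03,0,0,0,1,-0.016,-0.021,0,0,0,0,1,-0.016,-0.021,0,0,0,0,1,-0.016,-0.021,0,0,0,0,1,-0.016,-0.021,0,0,0,0,1,-0.016,-0.021,0,0,0,0,1,-0.016,-0.021,0,0,0,0,1]

```text
clock: 5.25
eef_pos: [0.4159, 0.1035, 0.306]
tool_rot: [0.992, 0.123, 0.0, -0.0]
ft_force: [-0.2, -0.2, -0.6]
grip_width: 0.0
```

Emit:
drive_tool:
  steps: [0,0,0,0,0,0,1]

```text
clock: 5.33
eef_pos: [0.4137, 0.1046, 0.3061]
tool_rot: [0.992, 0.125, -0.001, -0.001]
ft_force: [-0.3, -0.3, -0.0]
grip_width: 0.0002
```

```bash
python3 look.py 5; python3 - <<'E'
from h import *
print(((proj("side",s2w(Q,bar(1.187,[-.006,.065])))-[220,90])*3).round(), "top",((proj("top",s2w(Q,bar(1.187,[-.006,.065])))-[140,110])*3).round())
E
```

```text
clock 5.33 tip stand mm [-50.5  62.1 233.5] yaw err deg 0.37 zaxis [-0.002  0.001 -1.   ] F [-0.3 -0.3 -0. ] w 0.0002
[[361. 316.]
 [471. 286.]] top [[491. 331.]
 [458. 200.]]
```

View pics/side5.png

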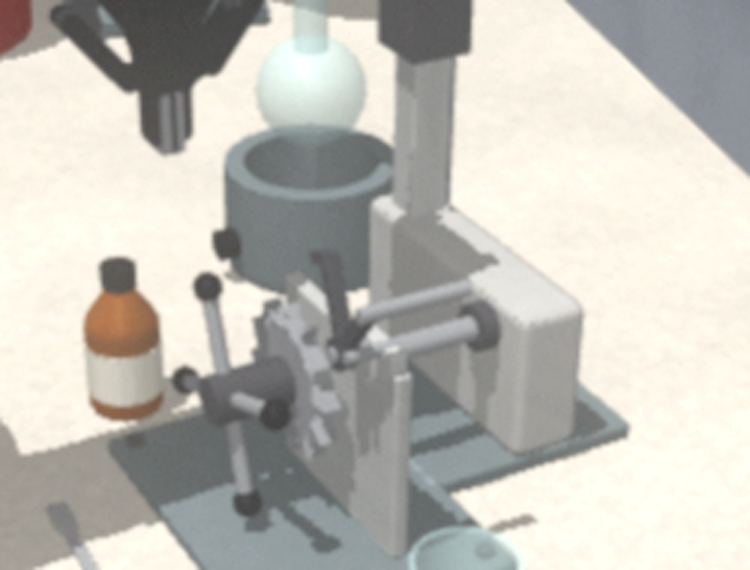

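The pawl rests at 1.187, matching the predicted pixels (361,316)–(471,286). The fingertip is at (168,148), clear of the spoke ball at (207,286), so I'll lower it.

Emit:
drive_tool:
  steps: [0.003,0,0.02,0,0,0,1,0,0,0.025,0,0,0,1,0,0,0.025,0,0,0,1,0,0,0.023,0,0,0,1,0,0,0,0,0,0,1,0,0,0,0,0,0,1]

```text
clock: 5.93
eef_pos: [0.4199, 0.1028, 0.2122]
tool_rot: [0.992, 0.123, -0.001, 0.0]
ft_force: [-0.0, -0.2, 0.1]
grip_width: -0.0004
```

```bash
python3 look.py 6; python3 - <<'E'
import numpy as np
# finger -y face y for wheel w, tip z=.140 vertical face: contacts ball / spoke at z>=.140
for zt in (138,140,142):
  for w in (-.09,0,.1,.2,.3,.4,.43,.46,.48,.5):
    a=np.deg2rad(15)-w; ball=68*np.sin(a)+9
    r=np.arange(14,62,.5); y=r*np.sin(a)+5*np.cos(a); z=95+r*np.cos(a)-5*np.sin(a)
    print(zt,w,"face y",round(max(ball if 95+68*np.cos(a)>zt else -99,y[z>=zt].max()),1),"centre",round(max(ball,y[z>=zt].max())+11,1))
E
```

```text
clock 5.93 tip stand mm [-45.   58.8 139.6] yaw err deg 0.09 zaxis [-0.003 -0.001 -1.   ] F [-0.  -0.2  0.1] w -0.0004
138 -0.09 face y 32.4 centre 43.4
138 0 face y 26.6 centre 37.6
138 0.1 face y 20.0 centre 31.0
138 0.2 face y 13.2 centre 24.2
138 0.3 face y 6.4 centre 17.4
138 0.4 face y -0.4 centre 10.6
138 0.43 face y -2.3 centre 8.7
138 0.46 face y -3.6 centre 7.4
138 0.48 face y -4.4 centre 6.6
138 0.5 face y -5.4 centre 5.6
140 -0.09 face y 32.4 centre 43.4
140 0 face y 26.6 centre 37.6
140 0.1 face y 20.0 centre 31.0
140 0.2 face y 13.2 centre 24.2
140 0.3 face y 6.4 centre 17.4
140 0.4 face y -0.4 centre 10.6
140 0.43 face y -2.4 centre 8.6
140 0.46 face y -4.0 centre 7.0
140 0.48 face y -4.9 centre 6.1
140 0.5 face y -5.9 centre 5.1
142 -0.09 face y 32.4 centre 43.4
142 0 face y 26.6 centre 37.6
142 0.1 face y 20.0 centre 31.0
142 0.2 face y 13.2 centre 24.2
142 0.3 face y 6.4 centre 17.4
142 0.4 face y -0.4 centre 10.6
142 0.43 face y -2.4 centre 8.6
142 0.46 face y -4.4 centre 6.6
142 0.48 face y -5.4 centre 5.6
142 0.5 face y -6.3 centre 4.7
```

View pics/side6.png

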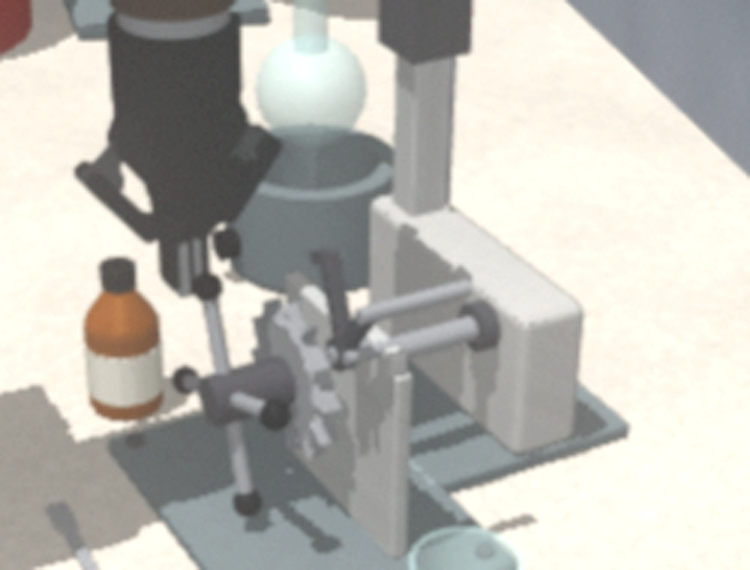

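View pics/top6.png

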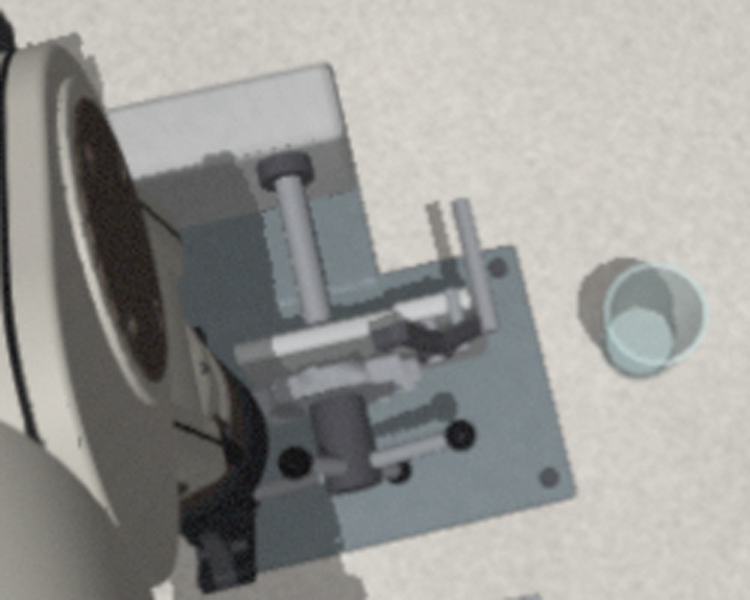

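The finger is beside the top ball at (207,286). I'll push slowly to about 0.33 rad, then measure.

Emit:
drive_tool:
  steps: [0,0.008,0,0,0,0,1,0,0.006,0,0,0,0,1,0,0.005,0,0,0,0,1,0,0.005,0,0,0,0,1,0,0.005,0,0,0,0,1,0,0.005,0,0,0,0,1,0,0.005,0,0,0,0,1,0,0,0,0,0,0,1]

```text
clock: 6.7
eef_pos: [0.4299, 0.0648, 0.2133]
tool_rot: [0.992, 0.123, 0.0, 0.0]
ft_force: [-0.4, 1.3, 1.2]
grip_width: 0.0001
```

Emit:
drive_tool:
  steps: [0,0.003,0,0,0,0,1,0,0.002,0,0,0,0,1,0,0,0,0,0,0,1,0,0,0,0,0,0,1]

```text
clock: 7.03
eef_pos: [0.4308, 0.0605, 0.2127]
tool_rot: [0.992, 0.123, -0.0, 0.0]
ft_force: [-0.3, 1.3, 0.8]
grip_width: 0.0
```

```bash
python3 look.py 7; python3 - <<'E'
from h import *
for w in (.2,.25,.3,.35,.4,.45,.5): print(w,((proj("side",s2w(Q,balls(w)))+[0.8,0.3]*0 if False else (proj("side",s2w(Q,balls(w)))-[220.8,89.7])*3)).round(0).tolist())
E
```

```text
clock 7.03 tip stand mm [-44.5  15.1 140.1] yaw err deg 0.14 zaxis [-0.    -0.001 -1.   ] F [-0.3  1.3  0.8] w 0.0
0.2 [[221.0, 295.0], [181.0, 350.0], [234.0, 491.0], [279.0, 446.0]]
0.25 [[224.0, 297.0], [181.0, 346.0], [231.0, 488.0], [279.0, 451.0]]
0.3 [[227.0, 300.0], [181.0, 341.0], [229.0, 485.0], [279.0, 456.0]]
0.35 [[229.0, 302.0], [180.0, 337.0], [227.0, 482.0], [279.0, 460.0]]
0.4 [[232.0, 306.0], [180.0, 332.0], [224.0, 479.0], [279.0, 465.0]]
0.45 [[234.0, 309.0], [181.0, 328.0], [222.0, 475.0], [279.0, 469.0]]
0.5 [[237.0, 313.0], [181.0, 324.0], [219.0, 472.0], [278.0, 473.0]]
```

View pics/side7.png

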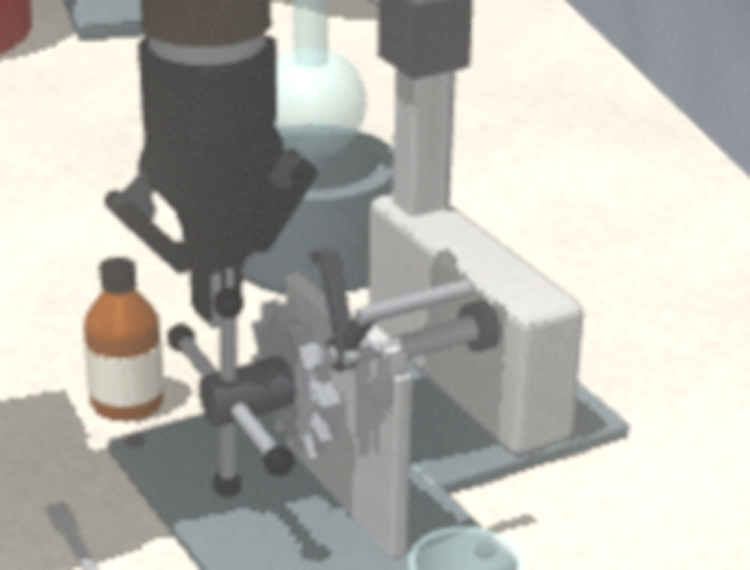

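The balls at (229,301), (182,336), (227,484) and (279,460) give wheel ≈ 0.34, matching the 0.335 expected from contact. Another 7.5 mm or so should bring it to about 0.45.

Emit:
drive_tool:
  steps: [0,0.003,0,0,0,0,1,0,0.003,0,0,0,0,1,0,0.0015,0,0,0,0,1,0,0,0,0,0,0,1,0,0,0,0,0,0,1]

```text
clock: 7.55
eef_pos: [0.4324, 0.0533, 0.2127]
tool_rot: [0.992, 0.123, -0.0, 0.0]
ft_force: [0.1, 1.9, -0.4]
grip_width: -0.0002
```

```bash
python3 look.py 8; python3 - <<'E'
import cv2
a=cv2.imread("pics/side8raw.png")[175:265,270:330]
cv2.imwrite("pics/side8z.png",cv2.convertScaleAbs(cv2.resize(a,None,fx=6,fy=6,interpolation=cv2.INTER_CUBIC),alpha=1.5,beta=15))
E
```

```text
clock 7.55 tip stand mm [-44.7   7.8 140.1] yaw err deg 0.13 zaxis [-0.001 -0.    -1.   ] F [ 0.1  1.9 -0.4] w -0.0002
```

View pics/side8z.png

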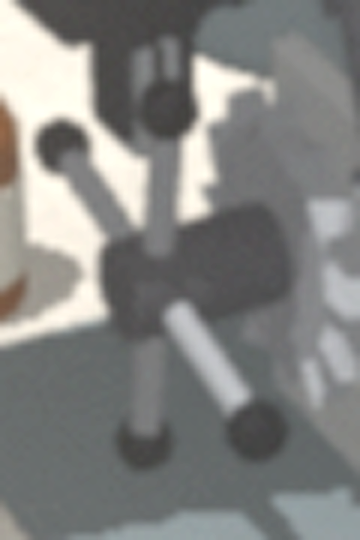

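```bash
python3 - <<'E'
from h import *
def fit(sb):
    f=lambda v:(proj("side",s2w(Q,balls(v[0])))-v[1:]-sb).ravel()
    s=least_squares(f,[.4,0.8,-.3]); print(s.x.round(3),s.fun.round(1))
fit([(297.8,193),(280.5,199.2),(294.2,249),(312.7,246.7)])
fit([(289.2,185.6),(281.7,216.4),(302.5,257.2),(311.7,228.1)])
E
```

```text
[ 0.448  0.788 -0.488] [ 0.3  0.1 -0.3  0.4 -0.2 -0.3  0.2 -0.2]
[-0.092  0.814 -0.337] [-0.1 -0.1 -0.1  0.1 -0.1  0.   0.2  0. ]
```

The wheel is at 0.448, inside the 0.40–0.51 window. I back off, lift, and go round to the -y side of the bar.

Emit:
drive_tool:
  steps: [0,-0.01,0,0,0,0,1,0,-0.015,0,0,0,0,1,0,0,-0.03,0,0,0,1,0,0,-0.035,0,0,0,1,0,0,-0.035,0,0,0,1,0,0,0,0,0,0,1]

```text
clock: 8.15
eef_pos: [0.4292, 0.0787, 0.3196]
tool_rot: [0.992, 0.124, 0.006, 0.0]
ft_force: [2.1, -0.6, 0.3]
grip_width: -0.0003
```

Emit:
drive_tool:
  steps: [0.016,0.026,0,0,0,0,1,0.016,0.026,0,0,0,0,1,0.016,0.026,0,0,0,0,1,0.016,0.026,0,0,0,0,1,0.016,0.026,0,0,0,0,1,0.013,0.026,0,0,0,0,1,0,0,0,0,0,0,1,0,0,0,0,0,0,1]

```text
clock: 8.82
eef_pos: [0.5553, -0.0515, 0.3119]
tool_rot: [0.992, 0.122, -0.001, 0.0]
ft_force: [0.1, -0.1, -0.5]
grip_width: -0.0
```

```bash
python3 look.py 9
```

```text
clock 8.82 tip stand mm [  49.1 -123.7  239.3] yaw err deg 0.03 zaxis [-0.001 -0.    -1.   ] F [ 0.1 -0.1 -0.5] w -0.0
```

View pics/side9.png

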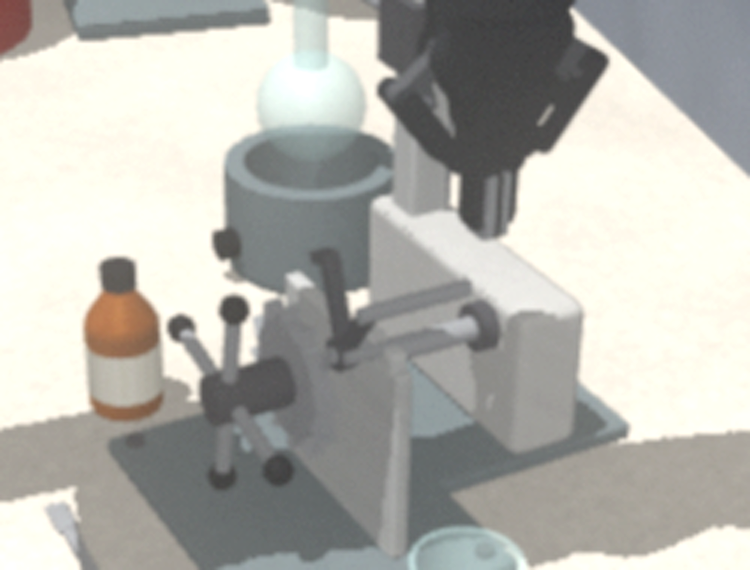

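View pics/top9.png

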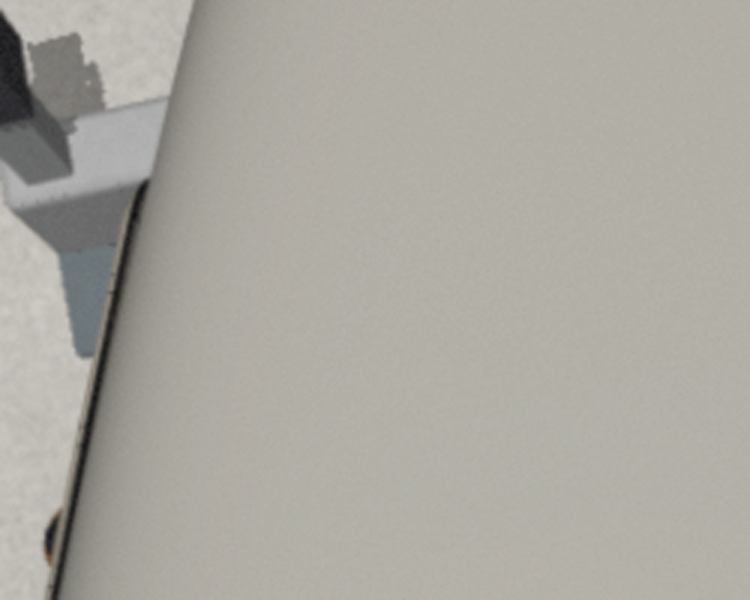

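The wheel is still at 0.45, with its top ball at (233,309), and the pawl is still back. The finger is clear on the -y side. I'll go down and push toward +y.

Emit:
drive_tool:
  steps: [0,0,0.015,0,0,0,1,0,0,0.025,0,0,0,1,0,0,0.023,0,0,0,1,0,0,0,0,0,0,1,0,0,0,0,0,0,1]

```text
clock: 9.33
eef_pos: [0.5534, -0.0495, 0.2494]
tool_rot: [0.992, 0.124, -0.002, -0.0]
ft_force: [-0.3, -0.2, 0.6]
grip_width: 0.0001
```

Emit:
drive_tool:
  steps: [0,-0.008,0,0,0,0,1,0,-0.005,0,0,0,0,1,0,-0.005,0,0,0,0,1,0,-0.005,0,0,0,0,1,0,-0.005,0,0,0,0,1,0,-0.005,0,0,0,0,1,0,-0.004,0,0,0,0,1,0,0,0,0,0,0,1]

```text
clock: 10.0
eef_pos: [0.5454, -0.0138, 0.2498]
tool_rot: [0.992, 0.124, -0.0, -0.0]
ft_force: [0.8, 0.9, -0.4]
grip_width: -0.0002
```

```bash
python3 look.py 10
```

```text
clock 10.0 tip stand mm [ 48.6 -84.6 177.2] yaw err deg 0.22 zaxis [-0.001  0.001 -1.   ] F [ 0.8  0.9 -0.4] w -0.0002
```

View pics/side10.png

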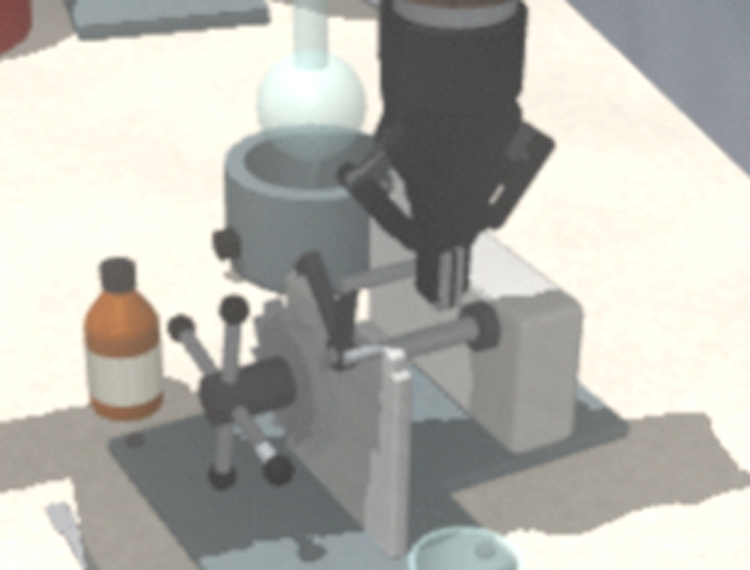

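The pawl is at about 0.73 and coming over, with its near bar end at (340,285). I'll keep going slowly.

Emit:
drive_tool:
  steps: [0,-0.003,0,0,0,0,1,0,-0.003,0,0,0,0,1,0,-0.003,0,0,0,0,1,0,-0.003,0,0,0,0,1,0,-0.003,0,0,0,0,1,0,-0.003,0,0,0,0,1,0,-0.002,0,0,0,0,1,0,0,0,0,0,0,1]

```text
clock: 10.77
eef_pos: [0.5407, 0.0051, 0.2499]
tool_rot: [0.992, 0.124, -0.0, -0.0]
ft_force: [-0.5, 0.1, 0.1]
grip_width: 0.0004
```

```bash
python3 look.py 11;python3 - <<'E'
from h import *
for p in (0,.1,.2,.6): print(p,((proj("side",s2w(Q,bar(p,[-.006,.065])))-[220.5,90])*3).round().tolist())
E
```

```text
clock 10.77 tip stand mm [ 48.7 -65.2 177.3] yaw err deg 0.19 zaxis [-0.  0. -1.] F [-0.5  0.1  0.1] w 0.0004
0 [[312.0, 270.0], [419.0, 242.0]]
0.1 [[316.0, 269.0], [423.0, 242.0]]
0.2 [[319.0, 270.0], [427.0, 242.0]]
0.6 [[336.0, 280.0], [445.0, 251.0]]
```

View pics/side11.png

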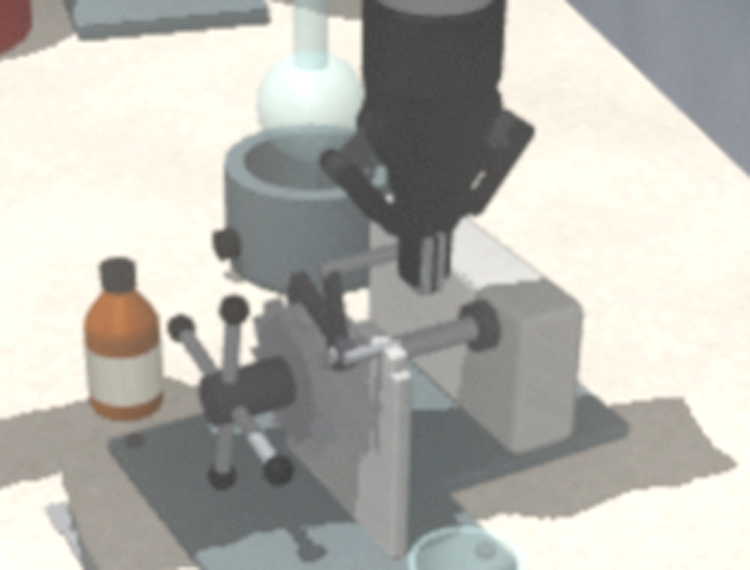

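The pawl is now lowering onto the finger at about 0.35. I'll follow it down and stop just short of contact at the seat.

Emit:
drive_tool:
  steps: [0,-0.003,0,0,0,0,1,0,-0.003,0,0,0,0,1,0,-0.003,0,0,0,0,1,0,-0.003,0,0,0,0,1,0,-0.002,0,0,0,0,1,0,0,0,0,0,0,1,0,0,0,0,0,0,1]

```text
clock: 11.45
eef_pos: [0.5374, 0.0184, 0.2499]
tool_rot: [0.992, 0.124, 0.0, 0.0]
ft_force: [-0.3, -0.2, 0.1]
grip_width: 0.0002
```

```bash
python3 look.py 12
```

```text
clock 11.45 tip stand mm [ 48.7 -51.6 177.3] yaw err deg 0.17 zaxis [ 0. -0. -1.] F [-0.3 -0.2  0.1] w 0.0002
```

View pics/side12.png

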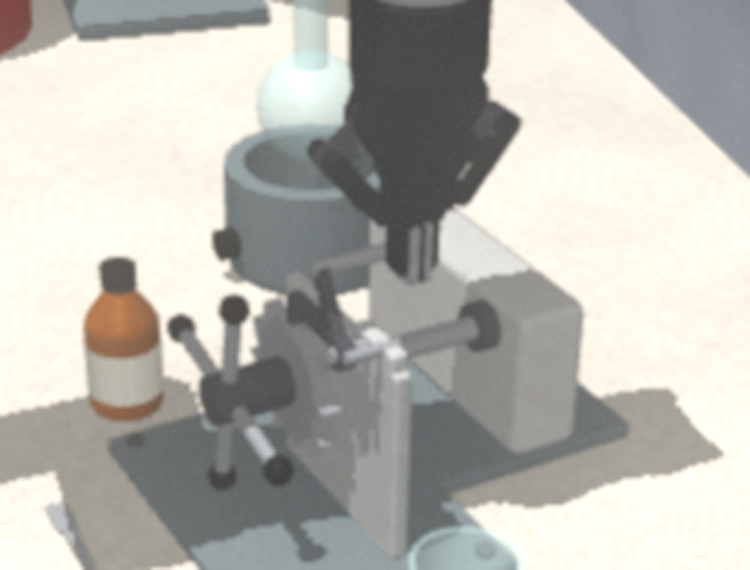

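The pawl is nearly down, with its bar end at (318,266). I back off so it settles, then lift clear and look.

Emit:
drive_tool:
  steps: [0,0.01,0,0,0,0,1,0,0.015,0,0,0,0,1,0,0.015,0,0,0,0,1,0,0,-0.025,0,0,0,1,0,0,-0.035,0,0,0,1,0,0.03,-0.02,0,0,0,1,0,0.03,0,0,0,0,1,0,0,0,0,0,0,1]

```text
clock: 12.22
eef_pos: [0.5636, -0.0837, 0.3317]
tool_rot: [0.993, 0.121, 0.002, 0.002]
ft_force: [-0.3, 0.4, -0.3]
grip_width: 0.0001
```

```bash
python3 look.py 13; python3 - <<'E'
import cv2
a=cv2.imread("pics/side13raw.png")[165:265,270:370]
cv2.imwrite("pics/side13z.png",cv2.convertScaleAbs(cv2.resize(a,None,fx=6,fy=6,interpolation=cv2.INTER_CUBIC),alpha=1.5,beta=15))
b=cv2.imread("pics/side0.png")[165:265,270:370]
cv2.imwrite("pics/side0z.png",cv2.convertScaleAbs(cv2.resize(b,None,fx=6,fy=6,interpolation=cv2.INTER_CUBIC),alpha=1.5,beta=15))
E
```

```text
clock 12.22 tip stand mm [  49.7 -157.3  259.1] yaw err deg -0.14 zaxis [ 0.005 -0.003 -1.   ] F [-0.3  0.4 -0.3] w 0.0001
```

View pics/side13z.png

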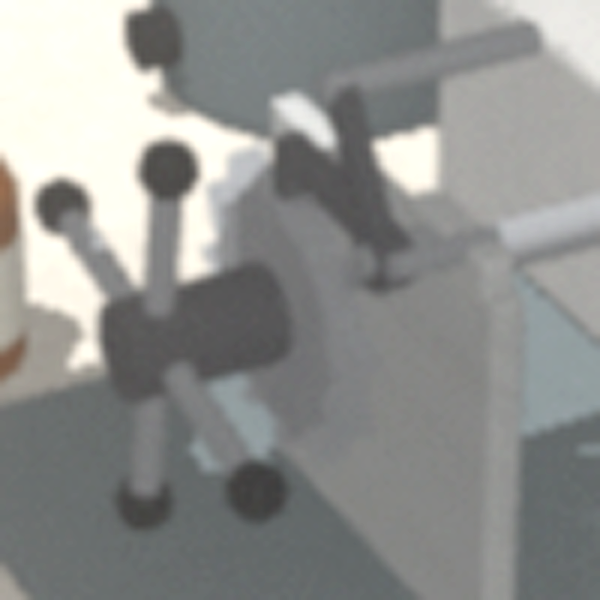

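View pics/side0z.png

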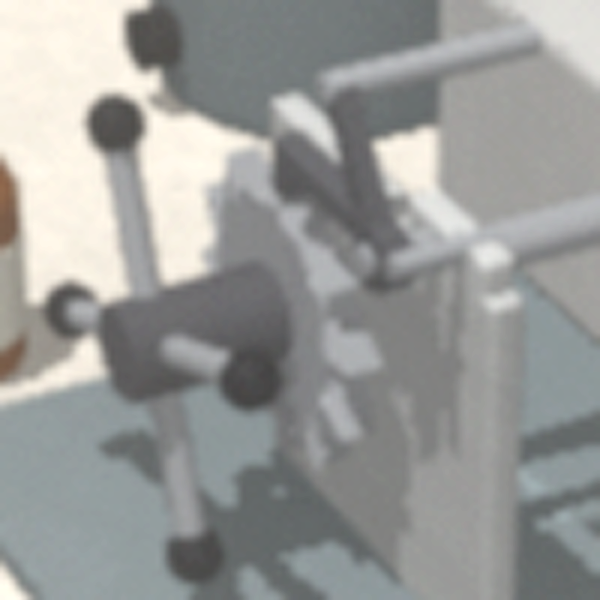

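The pawl looks down, but the shadow makes the bar end ambiguous by a few pixels. I'll take the arm away and look again in the light, from above too.

Emit:
drive_tool:
  steps: [-0.02,0.03,0,0,0,0,1,-0.025,0.03,0,0,0,0,1,-0.025,0.03,0,0,0,0,1,-0.025,0.03,0,0,0,0,1,-0.025,0.03,0,0,0,0,1,-0.025,0.03,0,0,0,0,1,-0.025,0.03,0,0,0,0,1,0,0,0,0,0,0,1]

```text
clock: 12.98
eef_pos: [0.4452, -0.3286, 0.329]
tool_rot: [0.993, 0.12, -0.001, 0.001]
ft_force: [0.8, 1.3, 0.5]
grip_width: -0.0001
```

```bash
python3 look.py 14; python3 - <<'E'
import cv2,numpy as np
f=lambda n,s:cv2.convertScaleAbs(cv2.resize(cv2.imread(n)[s],None,fx=6,fy=6,interpolation=cv2.INTER_CUBIC),alpha=1.5,beta=15)
s=(slice(165,235),slice(305,370)); t=(slice(175,265),slice(230,310))
cv2.imwrite("pics/c14s.png",np.hstack([f("pics/side0.png",s),f("pics/side14raw.png",s)]))
cv2.imwrite("pics/c14t.png",cv2.resize(np.hstack([f("pics/top0.png",t),f("pics/top14raw.png",t)]),(800,450)))
E
```

```text
clock 12.98 tip stand mm [-125.  -366.   256.4] yaw err deg -0.25 zaxis [-0.003 -0.002 -1.   ] F [0.8 1.3 0.5] w -0.0001
```

View pics/c14s.png

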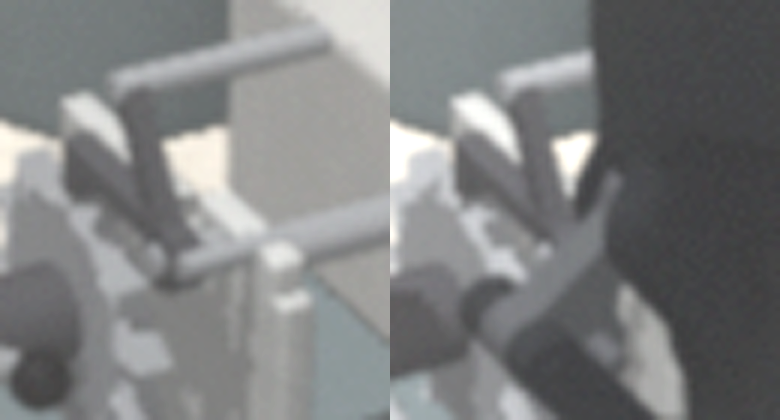

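View pics/c14t.png

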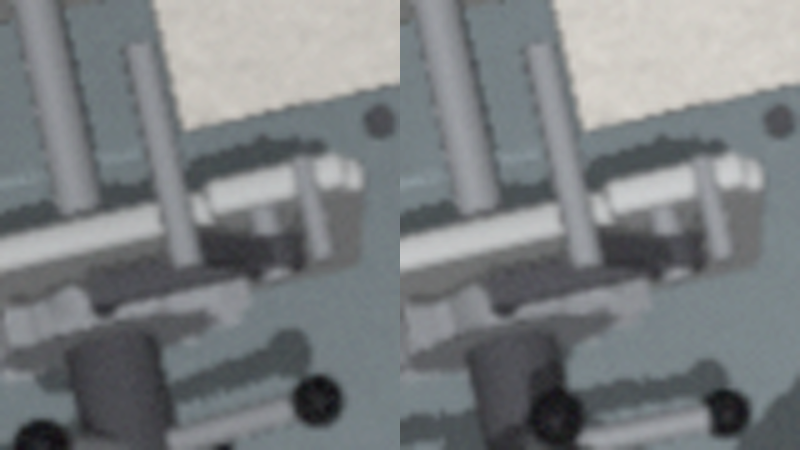

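From above, the bar is where it was at the start to within about 0.5 px (0.02 rad), so the pawl is seated. In picture 13 the top ball is at raw (297.8,193), the same pixel as when it measured 0.448. Last, I check the bystanders.

```bash
python3 - <<'E'
import cv2,numpy as np
a=cv2.imread("pics/top0.png")[180:340,140:390];b=cv2.imread("pics/top14raw.png")[180:340,140:390]
cv2.imwrite("pics/c15.png",cv2.convertScaleAbs(cv2.resize(np.vstack([a,b]),None,fx=1.8,fy=1.8),alpha=1.5,beta=15))
E
```

```text
(no output)
```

View pics/c15.png

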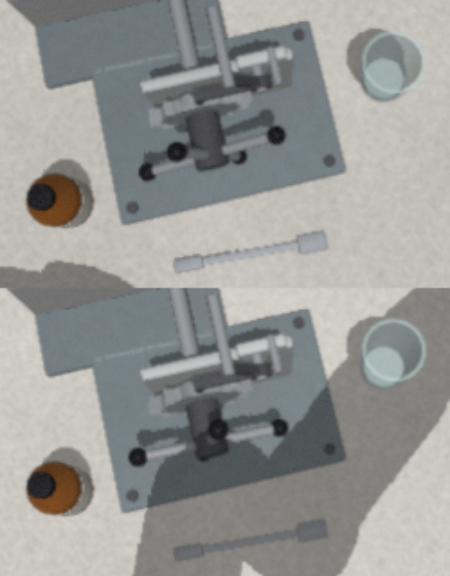

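The bottle (54,200), beaker (385,80) and spatula (250,252) are at the same pixels in both views. I'm handing in.

Emit:
drive_tool:
  steps: [0,0,0,0,0,0,1,0,0,0,0,0,0,1]

```text
clock: 13.25
eef_pos: [0.4491, -0.3225, 0.3296]
tool_rot: [0.992, 0.125, -0.0, -0.0]
ft_force: [0.5, 0.2, 0.1]
grip_width: -0.0001
```

```bash
python3 -c "
from workcell import job_done
print(job_done())"
```

```text
the job is handed in; nothing more can be done
None
```

The flask is one notch lower and the job is handed in, after about 13 s of the 64 s. With the shut fingertips I pushed the pawl's bar until it tipped over and stayed back (about 1.19). I then pushed the top spoke from about -0.09 to 0.448 and eased the pawl down into the next gap. The readings between moves stayed under about 3 N.

**Last checks:**
- **Pawl:** from above, its bar is back at its starting position to within about 0.5 px (about 0.02 rad). One shadowed side view was ambiguous by a few pixels. With the arm moved away, the bar's near end matched there too, but the gripper hid its far end.
- **Wheel:** after the pawl came down, the balls were at the same pixels as at the 0.448 reading. I did not push the wheel on to its stop at 0.524.
- **Bystanders:** the bottle and spatula are unmoved. The beaker's base is unmoved too; its rim looked 2–4 px different in the enlarged view, which I put down to the shadow falling across it.

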